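# Roll a pipe offcut up the fit-up ramp and hold it on the stop

### The arm

A 6-joint arm with a two-finger parallel gripper is mounted at the origin on the work surface. World frame = base frame: x ahead of the robot, y to its left, z up, the work surface at z = 0. Lengths are in mm, angles in degrees, forces in N, time in s.
With the tool pointing down it reaches from about 300 to 850 mm from the base axis. Payload 4.2 kg.
Tool frame: the origin (TCP) lies at the very end of the fingers, on their centre line; the grasp point (between the pads) lies 19 mm behind it; z points along the fingers, y is the direction in which the jaws open and shut (so a half turn about z gives the same grasp; the last joint's range is limited). The gripper opens to 91 mm and grips with 3 to 60 N. Pads are 32 mm wide; open, the fingers measure 118 mm over their backs; the gripper's body (76 mm by 178 mm) begins 60 mm behind the grasp point.
Start: joints at [66.406, 18.312, 89.639, -0, 72.044, -1.146], TCP at [219.569, 531.444, 213.976] pointing down, gripper open.
Joint ranges: [-177.97, 177.97], [-48.28, 115.42], [12.27, 149.76], [-77.06, 257.06], [2.81, 150.46], [-146.56, 146.56]. Speed limits (degrees/s): [147.25, 147.25, 180, 180, 180, 180].

### API

Orientations are given as [roll, pitch, yaw] about the fixed x, y, z axes, in that order (R = Rz(yaw) Ry(pitch) Rx(roll)).
In Python, from workcell import env gives the robot as it stands. The module is installed in compiled form; this text tells all that it offers.
- The arm moves only by the tool arm_command, never from a script. Its argument "targets" is a list of rows, each a list of 5 numbers: the closure, from 0 (fully open) to 1 (shut), then the shift along the tool's x, y, z each as a share of 50 cm, from -1 to 1, then the turn about the tool's z as a share of pi/4 rad, from -1 to 1. A call has 1 to 8 rows; each row is the pose to reach, as a shift and turn from the pose measured when the call began, along the tool's axes at that moment; what a row does not reach only later rows make up. A row lasts 1/12 s, in which the tool goes at most 41.7 mm and 7.16 degrees, less where a joint would pass 70% of its speed; a pose out of reach is approached as far as the arm can. A call with a number of a shift or a turn outside -1 to 1 is refused whole. A call with a gripper value outside its range is refused whole. The fingers move at their own pace and stop on an object; "squeeze" is the grip in N (left out, the last holds). Time passes only in rows, so rows that repeat a pose let the fingers close. It gives the time, the measured TCP pose, the force and the opening at its end, in the units of the state.
- env.state(): the state, without advancing time (a new reading comes with each control period).
- env.grab_frame(name): name is "scene" or "top" or "wrist"; returns the picture (420x560x3 uint8, red, green, blue); there is no depth.
- env.camera_params(name): a dict with "camera_matrix" (3x3 intrinsics, pixels), "dist_coeffs" ([k1, k2, p1, p2, k3] as OpenCV has them; the pictures are not rectified), "R" (3x3) and "t" (3): a world point X has camera coordinates R X + t; the wrist camera has in their place "hand_eye" (4x4, takes a point from camera to tool coordinates, whose origin is the TCP and whose axes are the flange's). Camera axes: x right, y down, z forward; pixel columns grow to the right and rows downward; lengths in mm; the calibration is good to about 2 mm. A picture is of the moment at which its call begins: read the wrist's pose just before it. camera_params takes no time and is no camera call.
- env.job_done(): hands the job in, once; it reports no verdict.
The state is a dict: "time_s": time; "qpos": joint angles; "qvel": joint speeds; "effort": joint torques, N m; "ee_pos": TCP position; "ee_rot": TCP orientation; "force": force on the tool from outside, world axes, zero at the start; "torque": the same for the moment, N m; "gripper_width": finger opening in mm.
Only numpy, scipy, OpenCV 4.12 (cv2) and the standard library are available. Lean on these libraries where they do the work, as an engineer would, in place of code of your own. Each camera call takes 0.05 s, during which the arm holds its last target.

### The job

Two steel pipe offcuts lie at the foot of the two-lane fit-up ramp. With the fingertips, slowly push the longer one up its lane until it bears on the stop plate at the top, without lifting it and without letting it roll back, and finish with the fingers still pressing it firmly against the stop, ready for tacking. Leave the shorter offcut and the other loose things around the ramp where they are.

Things in the scene. Friction and masses are not known exactly. Their poses are not given: they have to be found in the camera images.
- pipe_long: the longer steel pipe offcut, 60 mm outer diameter, 110 mm long, 0.37 to 0.60 kg, lying across its lane (left or right). Origin at its centre; its y axis is the pipe's axis, x and z turn as it rolls. At the start it rests on the foot lip at deck x = -90 mm, y = +63 or -63 mm. Fairly slippery steel (friction 0.28 to 0.42, on the fingers too); let go on the slope, it rolls back.
- pipe_short: the shorter steel pipe offcut: same 60 mm diameter, length 70 mm, resting on the foot lip of the other lane; to be left there. Origin at its centre, y along its axis.
- deck: the ramp's fixed sloping deck, 240 mm up the slope, 258 mm wide, tilted 10 degrees. Origin at the middle of its upper surface, 50 mm above the bench; x points up the slope, y across to the left, z square out of the deck. Two lanes 120 mm wide, centred at y = +63 and -63 mm, between rails 6 mm thick and 20 mm high at y = 0 and +-126 mm.
- lip (a point): middle of the top of the foot lip, a bar 8 mm thick and 10 mm high across the low end of the deck, inner face at deck x = -112 mm, outer face (the deck's end) at -120 mm; axes as the deck
- stop: the upright stop plate across the high end of both lanes, fixed, 8 mm thick and 50 mm high above the deck, its face towards the pipes at x = +112 mm in the deck's frame (a 60 mm pipe that bears on it has its centre at x = +82 mm, z = +30 mm). Its own origin and axes are those of the deck.
- tee_joint: welded T of two 6 mm plates, 100 mm long and 81 mm high, loose on the bench beside the left side of the ramp; origin under its centre; to be left alone
- square: grey triangular welding square, 20 mm high, legs about 85 mm, loose beside the right side of the ramp; origin under its centre; to be left alone
- jar: small clear jar, 48 mm across, 60 mm high, loose on the bench behind the stop plate; origin under its centre; to be left alone
- spray: aluminium can, 60 mm across and 170 mm high, standing on the left part of the bench; to be left alone
- elbow: bent steel pipe piece, 44 mm thick, lying on the right part of the bench; to be left alone
Mind the look-alikes: they are no part of the job. What is shaped like the pipe_long but orange or turquoise is not meant.

How it is judged (in metres and radians):
On the way, in this order (a step that is already met when the one before it is completed fails the run):
1. the fingers are pushing the longer pipe, which is half-way up its lane (x of pipe_long in the frame of deck between -0.03 and 0.05 m and contact force between the fingers and pipe_long above 0.05 N), for 0.05 s.
2. the longer pipe bears on the stop plate (x of pipe_long in the frame of deck above 0.078 m and contact force between pipe_long and stop above 0.5 N), for 0.2 s.
At the end, for the whole second after the job is handed in: The longer pipe is on the deck, at rest, within 4 mm of the stop plate's face and pressed on it with more than 0.5 N by the fingers, which press on the pipe with more than 0.5 N; the shorter pipe lies within 15 mm of where it was (all of step 2 and z of pipe_long in the frame of deck below 0.036 m and contact force between the fingers and pipe_long above 0.5 N and linear speed of pipe_long below 0.02 m/s and distance of pipe_short from where it was at the start of the episode below 0.015 m); the arm keeps its last pose, push and grip.
It fails at once if the longer pipe runs away: faster than 0.25 m/s, as when it rolls back down or is flung up (linear speed of pipe_long above 0.25 m/s).
It fails at once if the longer pipe is lifted more than 12 mm off the deck (z of pipe_long in the frame of deck above 0.042 m).
It fails at once if the shorter pipe is moved more than 15 mm (distance of pipe_short from where it was at the start of the episode above 0.015 m).
It fails at once if another thing on the bench is moved more than 30 mm (distance of any of tee_joint, square, jar, spray, elbow from where it was at the start of the episode above 0.03 m).
It also fails if it takes over 48 s, if anything falls off the work surface, if the arm or the gripper's body presses on something with over 40 N, if the wrist force passes 120 N, or if a joint passes its speed limit or range.

## Working session

There is one attempt and no reset: what is moved stays moved. The work goes in short steps, Python scripts to look and compute and a tool call to move; the robot and the scene stay as the last step left them, time stands still between calls to the robot, and variables do not carry over. Pictures are saved under pics/ and viewed, and the job is handed in when it is done.

Besides the shell and the picture viewer there is one more tool, called after "Request:" as a command line: name --pt "numbers of a row" for each row, then --argument value for the rest. arm_command: Moves the arm, as the interface text tells. Shift numbers are shares of 50 cm and turn numbers shares of pi/4 rad, none past 1 either way. Its arguments: {"type":"object","properties":{"targets":{"type":"array"},"squeeze":{"type":"number"}},"required":["targets"]}

```bash
mkdir -p pics
python3 - <<'E'
from workcell import env
import cv2,numpy as np
print(env.state())
for n in ["scene","top","wrist"]:
    f=env.grab_frame(n); cv2.imwrite(f"pics/{n}0.png",f[:,:,::-1])
    print(n,env.camera_params(n))
E
```

```text
{'time_s': 0.0, 'qpos': array([ 6.64059275e+01,  1.83491326e+01,  8.97073314e+01, -2.66408652e-04,
        7.20403637e+01, -1.14578648e+00]), 'qvel': array([-0.03877294,  0.06567826,  0.02815178, -0.04724129,  0.01688459,
        0.05976577]), 'effort': array([ 1.28860782e-03, -4.12467957e+01, -2.31975907e+01,  7.28410366e-02,
        4.57957084e-02, -1.47768669e-04]), 'ee_pos': array([219.36384726, 530.97366223, 213.1391284 ]), 'ee_rot': array([-1.79903187e+02, -1.68296954e-03,  1.57551795e+02]), 'force': array([-0.16554964,  0.50438576, -0.35054594]), 'torque': array([-0.00011644, -0.0242265 , -0.0299107 ]), 'gripper_width': 91.32107531076778}
scene {'camera_matrix': array([[543.41738469,   0.        , 274.06534742],
       [  0.        , 543.41738469, 203.79143448],
       [  0.        ,   0.        ,   1.        ]]), 'dist_coeffs': array([-0.12977297,  0.        ,  0.        ,  0.        ,  0.        ]), 'R': array([[-0.50778855,  0.86145247,  0.00710217],
       [ 0.45580241,  0.27565301, -0.8463212 ],
       [-0.73102322, -0.42651503, -0.53262555]]), 't': array([ 262.81286742, 
[... 429 characters left out ...]
52, -0.99332722]]), 't': array([   6.94241496,  572.74145907, 1228.2791275 ])}
wrist {'camera_matrix': array([[343.06723284,   0.        , 277.92535124],
       [  0.        , 343.06723284, 212.76123286],
       [  0.        ,   0.        ,   1.        ]]), 'dist_coeffs': array([-0.04502923,  0.        ,  0.        ,  0.        ,  0.        ]), 'hand_eye': array([[-3.51810508e-04, -9.54950184e-01, -2.96765939e-01,
         8.52253465e+01],
       [ 9.99999938e-01, -3.26153254e-04, -1.35967008e-04,
        -8.65803635e-01],
       [ 3.30505426e-05, -2.96765969e-01,  9.54950239e-01,
        -1.72214268e+02],
       [ 0.00000000e+00,  0.00000000e+00,  0.00000000e+00,
         1.00000000e+00]])}
```

View pics/scene0.png

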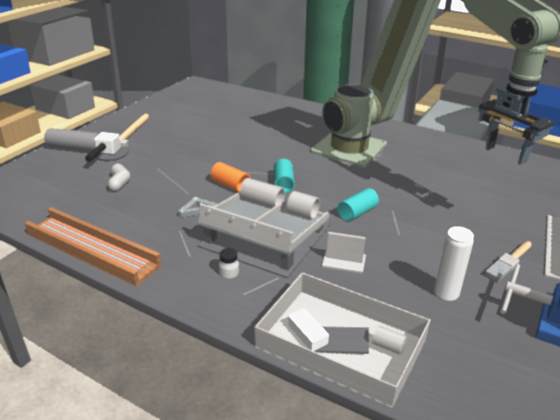

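View pics/top0.png

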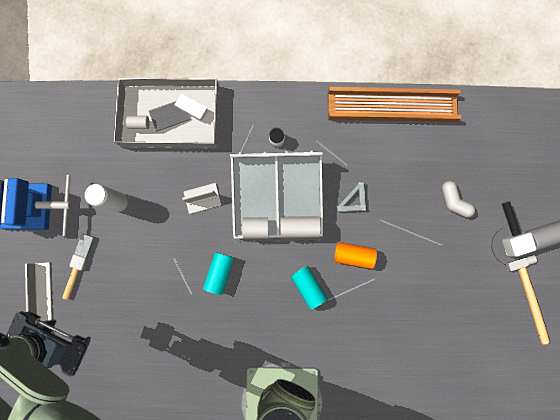

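View pics/wrist0.png

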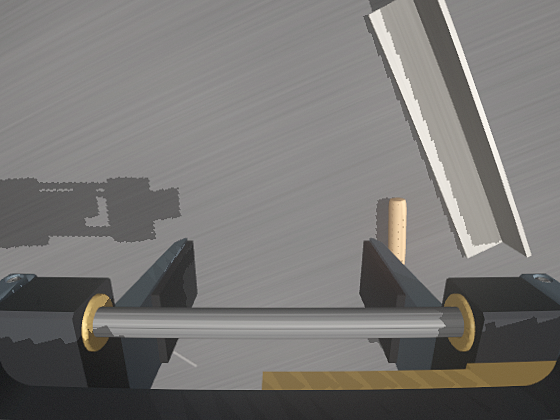

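Run:
```python
import cv2
a=cv2.imread('pics/top0.png'); cv2.imwrite('pics/topc.png',cv2.resize(a[140:260,200:360],None,fx=5,fy=5,interpolation=cv2.INTER_CUBIC))
a=cv2.imread('pics/scene0.png'); cv2.imwrite('pics/scenec.png',cv2.resize(a[160:280,180:340],None,fx=5,fy=5,interpolation=cv2.INTER_CUBIC))
```

```text
(no output)
```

View pics/topc.png

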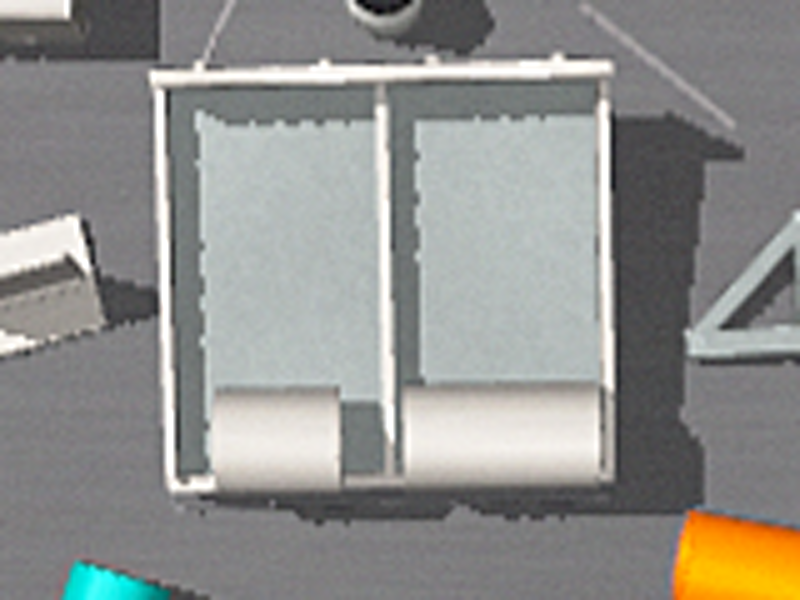

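View pics/scenec.png

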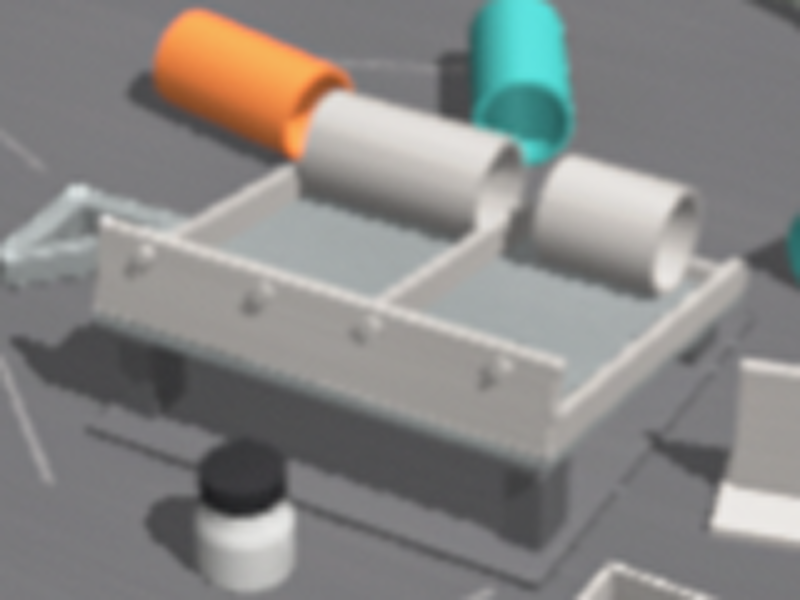

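```bash
cat > h.py <<'E'
from workcell import env
import cv2,numpy as np
from scipy.optimize import least_squares
from scipy.spatial.transform import Rotation as Rn
T10=np.deg2rad(10)
def Rd(yaw): return Rn.from_euler('z',yaw,degrees=True).as_matrix()@Rn.from_euler('y',-10,degrees=True).as_matrix()
def d2w(p,P): return (Rd(p[2])@np.atleast_2d(P).T).T+[p[0],p[1],50]
def proj(n,W):
    c=env.camera_params(n); return cv2.projectPoints(np.asarray(W,float),cv2.Rodrigues(c['R'])[0],c['t'],c['camera_matrix'],c['dist_coeffs'])[0][:,0]
E
python3 - <<'E'
from h import *
D=np.array([[-120,129,20],[-120,-129,20],[120,129,50],[120,-129,50.]])
t=np.array([[170,493],[612,482],[150,71],[612,62]])/5+[200,140]-.4
s=np.array([[565,362],[103,217]])/5+[180,160]-.4
for use in ("ts","t","s"):
    def f(p):
        r=[]
        if 't' in use:r.append(proj('top',d2w(p,D))-t)
        if 's' in use:r.append(proj('scene',d2w(p,D[2:]))-s)
        return np.concatenate(r).ravel()
    o=least_squares(f,[500,0,0]); print(use,o.x,o.fun.round(1))
E
```

```text
ts [597.63473856  23.95135248   2.17548782] [-0.7  0.3  0.8  0.6 -0.3  0.1  0.4 -0.1 -0.1  0.6 -0.1  0.7]
t [598.29523375  24.10834785   2.2007279 ] [-0.7  0.1  0.7  0.4 -0.4 -0.1  0.4 -0.4]
s [595.06355632  22.64845198   2.17569634] [-0.1 -0.1  0.1  0.1]
```

```bash
cat >> h.py <<'E'
P=[597.6,24.,2.18]
def S(s,y,h): # horizontal along-ramp coords to world
    c,d=np.cos(np.deg2rad(P[2])),np.sin(np.deg2rad(P[2])); return np.array([P[0]+c*s-d*y,P[1]+d*s+c*y,h])
def tool(w): # shift in tool axes from current measured pose, shares
    st=env.state(); R=Rn.from_euler('xyz',st['ee_rot'],degrees=True).as_matrix()
    return (R.T@(np.asarray(w)-st['ee_pos'])/500).round(4), st['ee_pos'].round(1),st['ee_rot'].round(2)
E
python3 - <<'E'
from h import *
c=env.camera_params('top')
for n,px in dict(turq=[(292,272),(300,268),(316,308),(327,300)],orange=[(337,243),(335,262),(377,250),(376,268)]).items():
    u=cv2.undistortPoints(np.array(px,float)[:,None],c['camera_matrix'],c['dist_coeffs'])[:,0]
    C=-c['R'].T@c['t']
    for a in u:
        d=c['R'].T@[*a,1]; w=C+d*(30-C[2])/d[2]; v=w-[*P[:2],0]; print(n,w.round(), 'deck s,y',(Rn.from_euler('z',-P[2],degrees=True).apply(v)).round())
pc=d2w(P,[[-90,-63,30]]); print(pc, proj('top',pc))
print(tool(S(-175,-63,150)),S(-175,-63,52))
E
```

```text
turq [378. -23.  30.] deck s,y [-221.  -39.   30.]
turq [390. -46.  30.] deck s,y [-210.  -62.   30.]
turq [277. -93.  30.] deck s,y [-325. -105.   30.]
turq [ 300. -125.   30.] deck s,y [-303. -137.   30.]
orange [ 464. -153.   30.] deck s,y [-140. -172.   30.]
orange [ 409. -147.   30.] deck s,y [-195. -164.   30.]
orange [ 445. -270.   30.] deck s,y [-163. -288.   30.]
orange [ 393. -266.   30.] deck s,y [-215. -282.   30.]
[[506.22223153 -42.5240652   63.9158966 ]] [[299.71572609 227.10201327]]
(array([-0.8207, -0.9087,  0.1279]), array([219.4, 531.1, 213.4]), array([-179.93,   -0.  ,  157.55])) [425.12311219 -45.61122877  52.        ]
```

Request:
arm_command --pt "0.35 -0.82 -0.91 0 -0.547" --pt "0.35 -0.82 -0.91 0 -0.547" --pt "0.35 -0.82 -0.91 0 -0.547" --pt "0.35 -0.82 -0.91 0 -0.547" --pt "0.35 -0.82 -0.91 0 -0.547" --pt "0.35 -0.82 -0.91 0 -0.547" --pt "0.35 -0.82 -0.91 0 -0.547" --pt "0.35 -0.82 -0.91 0 -0.547"

```text
time_s: 0.82
ee_pos: [330.6, 216.7, 213.9]
ee_rot: [-179.9, -0.0, -177.8]
force: [0.9, -0.1, -0.7]
gripper_width: 59.4
```

Run:
```python
from h import *
print(tool(S(-175,-63,150)))
```

```text
(array([-0.1687, -0.5314,  0.1284]), array([330.6, 216.7, 213.9]), array([-1.7993e+02, -2.0000e-02, -1.7779e+02]))
```

Yaw is right (‑177.8). Continue.

Request:
arm_command --pt "0.35 -0.169 -0.531 0 0" --pt "0.35 -0.169 -0.531 0 0" --pt "0.35 -0.169 -0.531 0 0" --pt "0.35 -0.169 -0.531 0 0" --pt "0.35 -0.169 -0.531 0 0" --pt "0.35 -0.169 -0.531 0 0" --pt "0.35 -0.169 -0.531 0.06 0" --pt "0.35 -0.169 -0.531 0.128 0"

```text
time_s: 1.48
ee_pos: [429.6, -50.3, 151.6]
ee_rot: [-179.7, 0.5, -178.1]
force: [0.1, 0.4, -1.3]
gripper_width: 59.4
```

Run:
```python
from h import *
print(tool(S(-175,-63,60)))
f=env.grab_frame('wrist'); cv2.imwrite("pics/w1.png",f[:,:,::-1])
f=env.grab_frame('top'); cv2.imwrite("pics/t1.png",cv2.resize(f[140:300,200:400,::-1],None,fx=3,fy=3))
```

```text
(array([0.0102, 0.0105, 0.183 ]), array([429.6, -50.3, 151.6]), array([-179.73,    0.5 , -178.07]))
```

View pics/w1.png

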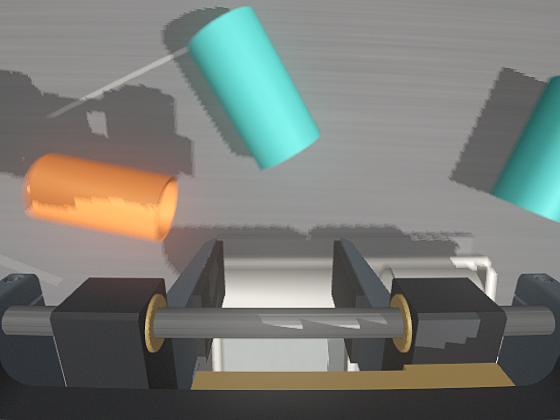

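View pics/t1.png

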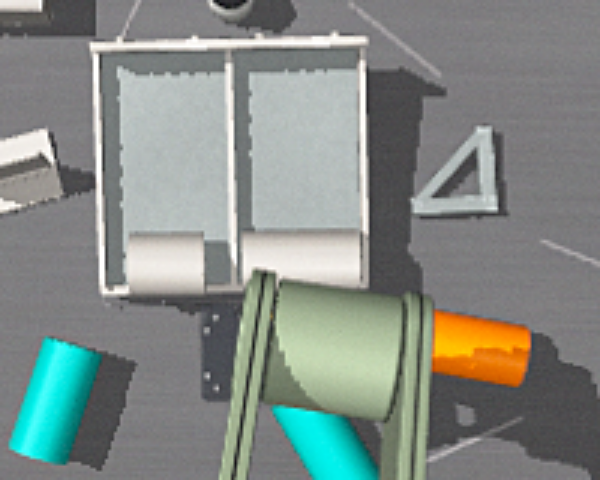

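Request:
arm_command --pt "0.35 0.01 0.0105 0.05 0" --pt "0.35 0.01 0.0105 0.1 0" --pt "0.35 0.01 0.0105 0.15 0" --pt "0.35 0.01 0.0105 0.18 0" --pt "0.35 0.01 0.0105 0.194 0" --pt "0.35 0.01 0.0105 0.194 0"

```text
time_s: 2.08
ee_pos: [414.8, -40.4, 49.0]
ee_rot: [179.9, -0.8, -177.9]
force: [0.0, -0.6, -0.3]
gripper_width: 59.3
```

Run:
```python
from h import *
print(tool(S(-145,-63,53)),env.state()['force'])
```

```text
(array([-0.0801, -0.0111, -0.0091]), array([414.8, -40.4,  49. ]), array([ 179.93,   -0.75, -177.91])) [ 0.01333487 -0.58763775 -0.27043918]
```

Request:
arm_command --pt "0.35 -0.02 -0.004 -0.006 0" --pt "0.35 -0.04 -0.008 -0.009 0" --pt "0.35 -0.06 -0.011 -0.009 0" --pt "0.35 -0.068 -0.011 -0.009 0" --pt "0.35 -0.068 -0.011 -0.009 0" --pt "0.35 -0.068 -0.011 -0.009 0"

```text
time_s: 2.58
ee_pos: [449.1, -44.6, 53.2]
ee_rot: [179.9, -0.8, -177.9]
force: [-0.6, 0.3, -0.5]
gripper_width: 59.5
```

Run:
```python
from h import *
print(tool(S(-140,-63,53)),env.state()['force'])
f=env.grab_frame('scene'); cv2.imwrite("pics/s2.png",cv2.resize(f[120:280,180:380,::-1],None,fx=4,fy=3.75))
```

```text
(array([-0.022 , -0.0003,  0.0001]), array([449.1, -44.6,  53.2]), array([ 179.93,   -0.76, -177.9 ])) [-0.6175548   0.32465799 -0.4662789 ]
```

View pics/s2.png

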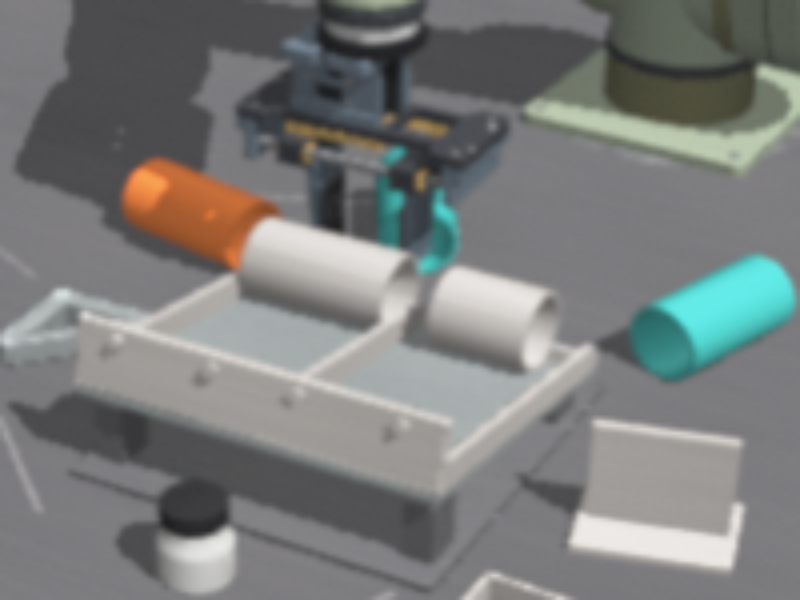

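Request:
arm_command --pt "0.35 -0.006 0 0 0" --pt "0.35 -0.013 0 0 0" --pt "0.35 -0.02 0 0 0" --pt "0.35 -0.027 0 -0.001 0" --pt "0.35 -0.034 0 -0.002 0" --pt "0.35 -0.042 0 -0.0035 0" --pt "0.35 -0.05 0 -0.005 0" --pt "0.35 -0.058 0 -0.0065 0"

```text
time_s: 3.3
ee_pos: [477.8, -43.4, 55.9]
ee_rot: [179.9, -0.8, -177.9]
force: [-2.8, 0.2, 1.1]
gripper_width: 59.4
```

Run:
```python
from h import *
print(tool(S(-100,-63,53+7.0)),env.state()['force'])
f=env.grab_frame('scene'); cv2.imwrite("pics/s3.png",cv2.resize(f[120:280,180:380,::-1],None,fx=4,fy=3.75))
```

```text
(array([-0.0444, -0.0003, -0.0089]), array([477.8, -43.4,  55.9]), array([ 179.92,   -0.83, -177.9 ])) [-2.75409762  0.20736948  1.10349567]
```

View pics/s3.png

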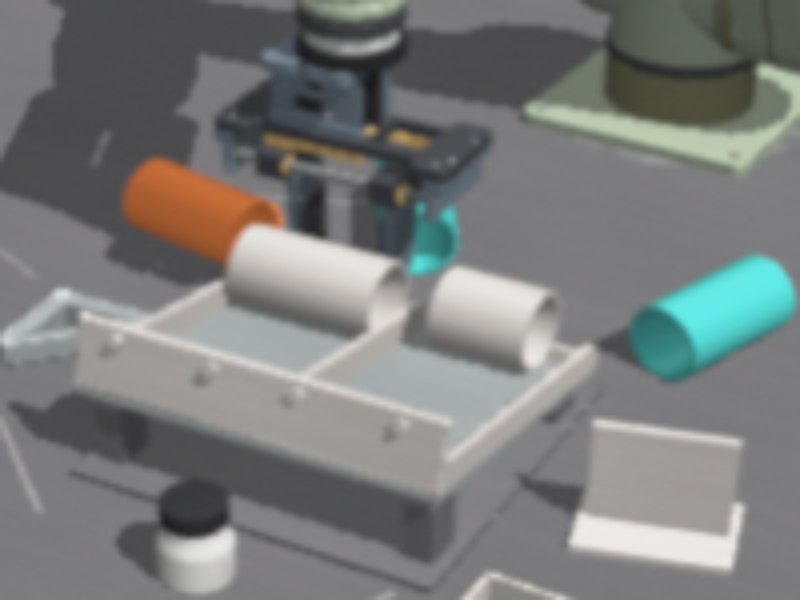

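Request:
arm_command --pt "0.35 -0.006 0 -0.001 0" --pt "0.35 -0.014 0 -0.0025 0" --pt "0.35 -0.022 0 -0.004 0" --pt "0.35 -0.03 0 -0.0055 0" --pt "0.35 -0.038 0 -0.007 0" --pt "0.35 -0.046 0 -0.008 0" --pt "0.35 -0.054 0 -0.0095 0" --pt "0.35 -0.062 0 -0.011 0"

```text
time_s: 4.02
ee_pos: [511.0, -42.4, 61.4]
ee_rot: [179.9, -0.7, -177.9]
force: [-2.5, 0.5, 2.0]
gripper_width: 59.2
```

Request:
arm_command --pt "0.35 -0.006 0 -0.001 0" --pt "0.35 -0.014 0 -0.0025 0" --pt "0.35 -0.022 0 -0.004 0" --pt "0.35 -0.03 0 -0.0055 0" --pt "0.35 -0.038 0 -0.007 0" --pt "0.35 -0.046 0 -0.008 0" --pt "0.35 -0.054 0 -0.0095 0" --pt "0.35 -0.062 0 -0.011 0"

```text
time_s: 4.68
ee_pos: [542.4, -41.2, 66.6]
ee_rot: [179.9, -0.7, -177.9]
force: [-3.8, -0.2, 1.9]
gripper_width: 59.2
```

Run:
```python
from h import *
print(tool(S(29.5,-63,82)),tool(S(-140,-63,52)),env.state()['force'])
f=env.grab_frame('scene'); cv2.imwrite("pics/s4.png",cv2.resize(f[120:280,180:380,::-1],None,fx=4,fy=3.75))
```

```text
(array([-0.1739,  0.0005, -0.0328]), array([542.4, -41.2,  66.6]), array([ 179.94,   -0.66, -177.9 ])) (array([ 1.644e-01, -1.000e-04,  3.110e-02]), array([542.4, -41.2,  66.6]), array([ 179.94,   -0.66, -177.9 ])) [-3.84723199 -0.15478275  1.90831958]
```

View pics/s4.png

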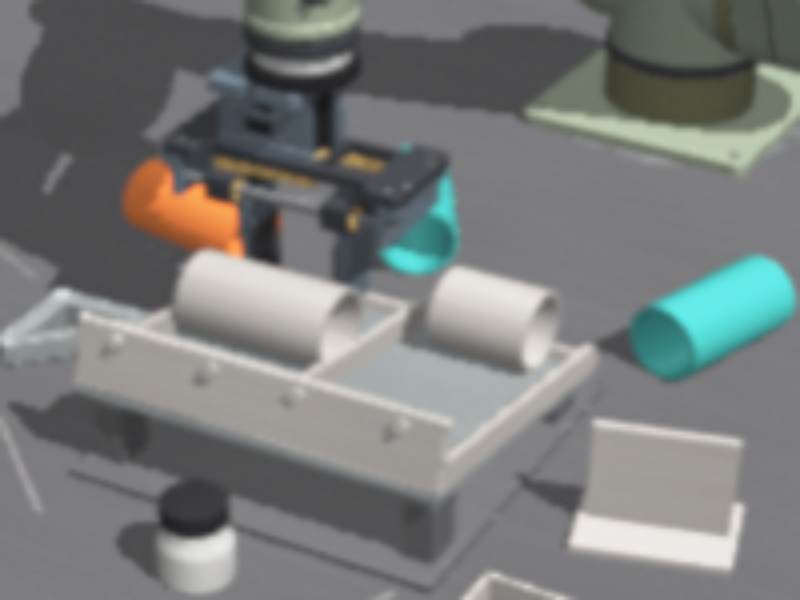

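Request:
arm_command --pt "0.35 -0.006 0 -0.001 0" --pt "0.35 -0.014 0 -0.0025 0" --pt "0.35 -0.022 0 -0.004 0" --pt "0.35 -0.03 0 -0.0055 0" --pt "0.35 -0.038 0 -0.007 0" --pt "0.35 -0.046 0 -0.008 0" --pt "0.35 -0.054 0 -0.0095 0" --pt "0.35 -0.062 0 -0.011 0"

```text
time_s: 5.4
ee_pos: [575.3, -40.1, 72.1]
ee_rot: [179.9, -0.5, -177.9]
force: [-2.9, -0.2, 2.1]
gripper_width: 59.3
```

Request:
arm_command --pt "0.35 -0.006 0 -0.001 0" --pt "0.35 -0.014 0 -0.0025 0" --pt "0.35 -0.022 0 -0.004 0" --pt "0.35 -0.03 0 -0.0055 0" --pt "0.35 -0.038 0 -0.007 0" --pt "0.35 -0.046 0 -0.008 0" --pt "0.35 -0.054 0 -0.0095 0" --pt "0.35 -0.062 0 -0.011 0"

```text
time_s: 6.07
ee_pos: [606.7, -39.0, 77.3]
ee_rot: [179.9, -0.5, -177.9]
force: [-2.9, 0.2, 1.9]
gripper_width: 59.3
```

Run:
```python
from h import *
print(tool(S(29.5,-63,82)),env.state()['force'])
f=env.grab_frame('scene'); cv2.imwrite("pics/s5.png",cv2.resize(f[120:280,180:380,::-1],None,fx=4,fy=3.75))
```

```text
(array([-0.0455,  0.0006, -0.0098]), array([606.7, -39. ,  77.3]), array([ 179.95,   -0.52, -177.9 ])) [-2.87577304  0.15519683  1.85942461]
```

View pics/s5.png

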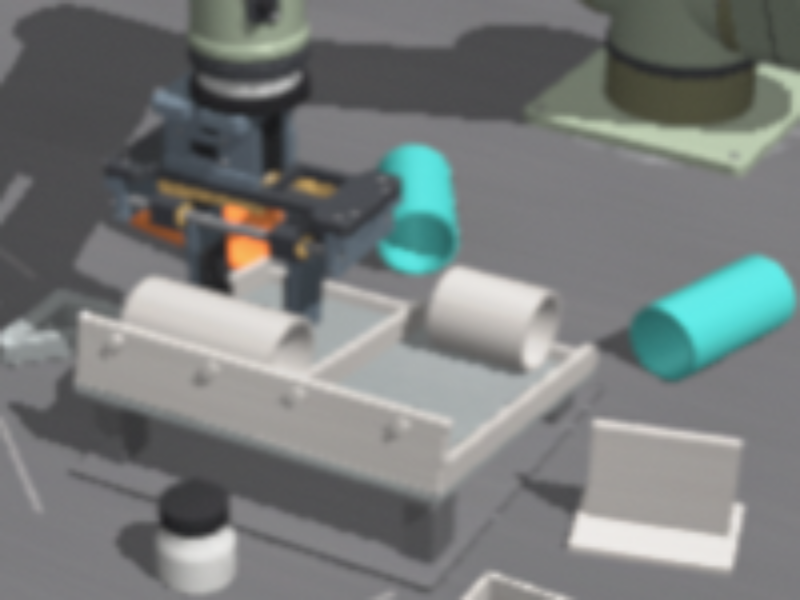

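Request:
arm_command --pt "0.35 -0.004 0 -0.001 0" --pt "0.35 -0.009 0 -0.002 0" --pt "0.35 -0.014 0 -0.003 0" --pt "0.35 -0.018 0 -0.0035 0" --pt "0.35 -0.022 0 -0.004 0" --pt "0.35 -0.026 0 -0.005 0" --pt "0.35 -0.03 0 -0.0055 0" --pt "0.35 -0.034 0 -0.006 0"

```text
time_s: 6.78
ee_pos: [625.4, -38.4, 80.5]
ee_rot: [180.0, -0.4, -177.9]
force: [-3.7, -0.9, 1.5]
gripper_width: 59.4
```

Request:
arm_command --pt "0.35 -0.003 0 -0.0005 0" --pt "0.35 -0.005 0 -0.001 0" --pt "0.35 -0.007 0 -0.001 0" --pt "0.35 -0.009 0 -0.0015 0"

```text
time_s: 7.12
ee_pos: [629.2, -38.2, 81.1]
ee_rot: [180.0, -0.5, -177.9]
force: [-5.5, -0.2, 2.1]
gripper_width: 59.3
```

Run:
```python
from h import *
print(tool(S(29.5,-63,82)),env.state()['force'])
```

```text
(array([-0.0006,  0.0007, -0.0019]), array([629.2, -38.2,  81.1]), array([ 179.96,   -0.47, -177.9 ])) [-5.54911051 -0.24185911  2.07195082]
```

Request:
arm_command --pt "0.35 -0.004 0 0 0" --pt "0.35 -0.006 0 0 0" --pt "0.35 -0.008 0 0 0" --pt "0.35 -0.01 0 0 0"

```text
time_s: 7.45
ee_pos: [629.2, -38.2, 80.9]
ee_rot: [179.9, -1.1, -177.9]
force: [-16.4, -1.8, 10.1]
gripper_width: 59.3
```

Request:
arm_command --pt "0.35 -0.01 0 0 0" --pt "0.35 -0.01 0 0 0" --pt "0.35 -0.01 0 0 0" --pt "0.35 -0.01 0 0 0" --pt "0.35 -0.01 0 0 0" --pt "0.35 -0.01 0 0 0"

```text
time_s: 7.95
ee_pos: [629.1, -38.2, 80.6]
ee_rot: [179.9, -1.8, -177.9]
force: [-14.9, -1.4, 9.2]
gripper_width: 59.3
```

Run:
```python
from h import *
f=env.grab_frame('scene'); cv2.imwrite("pics/s6.png",cv2.resize(f[120:280,180:380,::-1],None,fx=4,fy=3.75))
f=env.grab_frame('top'); cv2.imwrite("pics/t6.png",cv2.resize(f[140:300,200:400,::-1],None,fx=3,fy=3))
s=env.state();print(s['time_s'],s['force'],s['ee_pos'],s['ee_rot'],s['qvel'].round(2))
```

```text
8.05 [-14.40775559  -0.38008594   8.68753676] [629.07630337 -38.19518342  80.62338749] [ 179.92476461   -1.77352955 -177.86622873] [-0.02  0.06 -0.05 -0.03  0.07  0.08]
```

View pics/s6.png

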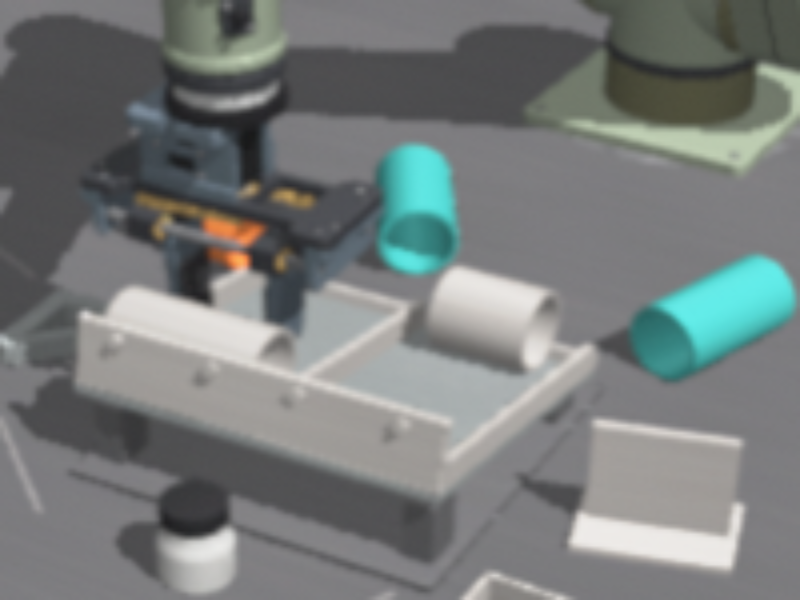

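View pics/t6.png

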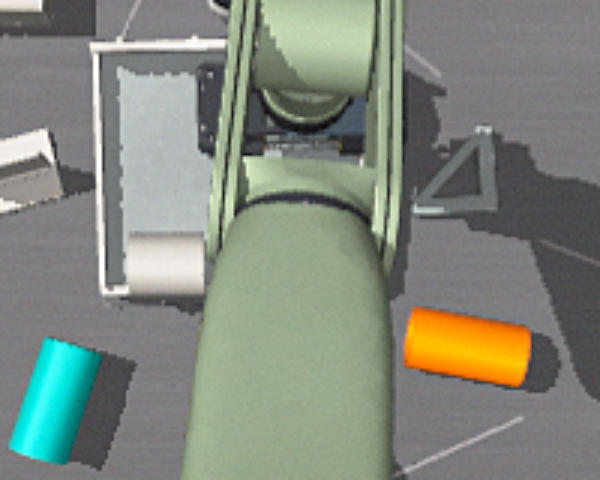

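Run:
```python
from workcell import env
print(env.job_done()); s=env.state(); print(s['time_s'],s['force'],s['ee_pos'])
```

```text
the job is handed in; nothing more can be done
None
the job is handed in; nothing more can be done
```

I pushed the longer pipe (in the right lane) up to the stop plate with both fingertips, at about 50 mm/s, and handed the job in with the fingers still pressing on it.

- **Pressing force:** it jumped from about 3 N while rolling to about 14–16 N at the top. It was still about 14 N when I handed in.
- **Position:** the fingers stopped moving forward within about 1 mm of where I worked out the pipe should meet the stop. The camera views could not show the contact line itself: the stop plate hid it in the scene view and the arm hid it in the top view. So the pipe bearing on the stop rests on the force and position readings.
- **Other things:** in the last pictures, the shorter pipe, the T-joint, the square and the jar looked unmoved. I judged this by eye and did not measure it. I did not check the spray can and elbow in the last close-ups, but the arm stayed well away from both.
- **Disagreements:** the tool tilted about 1.8° under the final press. The two cameras placed the ramp about 3 mm apart, and I used a fit of both.

The run took about 8 s of the 48 s allowed.

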